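# Feed one bar from the drum feeder and lay it in the vee rests

### The job

Turn the crank of the drum feeder slowly until one bar, and only one, has dropped out of the drum's side opening and rolled down the chute. Then take that bar out from under the sheet-metal guard and lay it gently in the two vee rests, lying along them and centred between its ends; leave the other bar in the drum and do not push the other things on the bench about.

Things in the scene. Friction and masses are not known exactly. Their poses are not given: they have to be found in the camera images.
- feeder: Drum feeder fixed to the bench. Origin on the bench top under the drum's middle; x runs along the drum axis away from the crank, y from the drum to the foot of the chute, z up. Drum axis at z = 180 mm, end plates at x = -74 and +74 mm, grey and clear casing of 76 mm radius over the top and the -y side; the side opening is on the +y side.
- chute_foot (a point): Foot of the chute, midway between its two 20 mm wide rails, on their top face (feeder x 0, y 215, z 42 mm). Rail centres at feeder x = -44 and +44 mm, 68 mm open between them down to the bench; they slope 17 degrees. Upright stops 40 mm high stand at the foot of each rail; outer guides at x = -60 and +60 mm rise 12 mm above the rails.
- guard_edge (a point): Middle of the front edge of the level sheet-metal guard over the far half of the bar's resting place, on its underside: 85 mm above a resting bar's centre and 8 mm beyond it. It runs 72 mm on to feeder +x, 110 mm wide, closed behind. So reach in tilted some 35 degrees, leaning back to the crank side; lift the bar 20 mm over the guides and draw it out to feeder -x, not straight up.
- drum_axis (a point): Middle of the drum, on its axis.
- drum (a joint): Turn of drum and crank, rad; grows as their top goes towards the chute. Starts at -0.1 to 0.1, range -0.4 to 2.2. Seven radial vanes 0.898 rad apart; two neighbouring pockets hold a bar each. A bar rolls out once the vane under it has passed level: bar_1 at about 1.07 to 1.17, bar_2 about 0.9 rad later. Stays where it is left; needs about 3 N at the handle.
- crank_handle (a point): Centre of the wooden crank handle, a freely spinning sleeve 22 mm in diameter, 60 mm long, parallel to the drum axis, at feeder x = -122 mm. It runs on a 95 mm circle: at joint value q it is 95 mm x sin(q - 0.524) to the feeder's +y and 95 mm x cos(q - 0.524) above the drum axis. The sleeve's own turning does not matter.
- chute_rest (a point): Centre of a bar lying at rest at the foot of the chute, against the stops: feeder x = 0, y = 207 mm, 58 mm above the bench; the bar lies along the feeder's x axis.
- bar_1_center (a point): Centre of the first bar, the next to drop out: plain round aluminium bar, 110 mm long, 25 mm in diameter, 0.15 kg. Its x axis is the bar's long axis.
- bar_2_center (a point): Centre of the second bar (same as the first), which must stay in the drum.
- vee_seat (a point): Centre of a bar rightly laid in the wooden vee rests (fixed), 68 mm above the bench; x along the bar, z up. Two 14 mm thick vee plates centred at x = -38 and +38 mm, 62 mm open between them down to the board (top 14 mm above the bench). Flanks at 45 degrees, vee bottom 50 mm above the bench, mouth 59 mm wide, 80 mm above the bench.
- tape_measure: Tape measure, 36 x 91 x 68 mm; bystander, origin under its middle.
- sanding_block: Brown sanding block, 110 x 68 x 42 mm; bystander, origin under its middle.
- multimeter: Multimeter lying on the bench, 144 x 70 x 40 mm; bystander, origin under its middle.
- combination_pliers: Pliers lying on the bench, 180 x 60 x 18 mm; bystander, origin under its middle.
- wood_offcut_1: Flat wood offcut, 90 x 60 x 18 mm; bystander, origin under its middle.
Things that resemble listed ones, but are neither listed nor needed, are in the scene too. Leave any blue look-alike of the part that bears vee_seat alone.

How it is judged:
On the way, in this order (a step that is already met when the one before it is completed fails the run):
1. the first bar lies at the foot of the chute, the second still in the drum (distance between bar_1_center and chute_rest below 0.02 m and distance between bar_2_center and drum_axis below 0.065 m), for 0.2 s.
2. the first bar lies in the vee rests (x of bar_1_center in the frame of vee_seat between -0.015 and 0.015 m and y of bar_1_center in the frame of vee_seat between -0.006 and 0.006 m and z of bar_1_center in the frame of vee_seat between -0.006 and 0.006 m and angle between the x axis of bar_1_center and the x axis of vee_seat, either way round below 0.1 rad), for 0.2 s.
At the end, for the whole second after the job is handed in: The first bar lies at rest in both vees: its centre within 15 mm of the middle of the rests lengthwise, within 6 mm sideways and in height, in line within 0.1 rad; the second bar is still in the drum (within 65 mm of the middle of its axis) (all of step 2 and distance between bar_2_center and drum_axis below 0.065 m and linear speed of bar_1 below 0.03 m/s); the robot touches nothing.
It fails at once if a second bar left the drum (distance between bar_2_center and drum_axis above 0.09 m).
It fails at once if the drum was spun instead of turned slowly (over 3 rad/s) (velocity of joint drum above 3 rad/s or velocity of joint drum below -3 rad/s).
It fails at once if the bar was dropped on the bench or board (centre below 30 mm) (height (world z) of bar_1_center below 0.03 m).
It fails at once if the bar was dropped or thrown into the vee rests (over 0.45 m/s within 40 mm of its seat) (distance between bar_1_center and vee_seat below 0.04 m and linear speed of bar_1 above 0.45 m/s).
It fails at once if a bystander was pushed more than 30 mm (distance of any of tape_measure, sanding_block, multimeter, combination_pliers, wood_offcut_1 from where it was at the start of the episode above 0.03 m).
It also fails if it takes over 56 s, if anything falls off the work surface, if the arm or the gripper's body presses on something with over 40 N, if the wrist force passes 120 N, or if a joint passes its speed limit or range.

### The arm

A 7-joint arm with a two-finger parallel gripper is mounted at the origin on a cart in front of the work surface, level with it; the furniture and walls round the work are solid. World frame = base frame: x ahead of the robot, y to its left, z up, the work surface at z = 0. Lengths are in m, angles in rad, forces in N, time in s.
With the tool pointing down it reaches from about 0.4 to 0.85 m from the base axis. Payload 4.5 kg.
Tool frame: the origin (TCP) lies at the very end of the fingers, on their centre line; the grasp point (between the pads) lies 19 mm behind it; z points along the fingers, y is the direction in which the jaws open and shut (so a half turn about z gives the same grasp; the last joint's range is limited). The gripper opens to 85 mm and grips with 20 to 120 N. Pads are 22 mm wide; open, the fingers measure 114 mm over their backs; the gripper's body (76 mm by 85 mm) begins 54 mm behind the grasp point. The pads swing forward as they close: fully open they stand 13 mm farther back than shut.
Start: joints at [-1.115, 0.689, -0.195, 1.565, 0.157, 0.902, -0.215], TCP at [0.256, 0.57, 0.231] pointing down, gripper open.
Joint ranges: [-3.01, 3.01], [-0.46, 2.08], [-1.47, 1.51], [0.13, 2.56], [-1, 4.14], [0.04, 2.09], [-2.66, 2.66]. Speed limits (rad/s): [2.57, 2.57, 3.14, 3.14, 3.14, 3.14, 3.14].

### API

Orientations are given as a unit quaternion [w, x, y, z].
In Python, from workcell import bot gives the robot as it stands.
- The arm moves only by the shell command python3 -m creep 'ROWS'. ROWS is JSON, a list that holds one entry, the list of rows, each a list of 7 numbers: the turn, a rotation vector about the world's x, y, z in rad, then the shift along the world's x, y, z in m, then the closure, from 0 (fully open) to 1 (shut). A call has 1 to 12 rows; each row shifts and turns the pose as measured when the row begins; what a row does not reach is not made up. A row lasts 1/10 s, in which the tool goes at most 50 mm and 8.59 degrees, less where a joint would pass 70% of its speed; a pose out of reach is approached as far as the arm can. A call is refused whole if a number of a shift passes 0.05 or a number of a turn 0.15, either way. A call with a gripper value outside its range is refused whole. The fingers move at their own pace and stop on an object; the grip force is fixed at half the most. Time passes only in rows, so rows that do not move let the fingers close. It gives the time, the measured TCP pose, the force and the opening at its end, in the units of the state.
- bot.read_state(): the state, without advancing time (a new reading comes with each control period).
- bot.read_camera(name): name is "scene" or "top" or "wrist"; returns a dict with "image" (400x640x3 uint8, red, green, blue), "mtx" (3x3 intrinsics, pixels), "k1" (the pictures are not rectified: a ray, as slopes to the right and down, at radius r is drawn at 1 + k1 r^2 times it, then the intrinsics apply), "extrinsics" (4x4, takes a point from camera to world coordinates). Camera axes: x right, y up, looking along -z (the intrinsics and any distortion apply to the point x, -y, -z); pixel columns grow to the right and rows downward; lengths in m; the calibration is good to about 2 mm. A picture is of the moment at which its call begins. There is no depth.
- bot.hand_in(): hands the job in, once; it reports no verdict.
The state is a dict: "clock": time; "joint_positions": joint angles; "joint_vel": joint speeds; "tau": joint torques, N m; "tool_pos": TCP position; "tcp_rot": TCP orientation; "ft_force": force on the tool from outside, world axes, zero at the start; "wrist_torque": the same for the moment, N m; "finger_gap": finger opening in m.
Only numpy, scipy, OpenCV 4.12 (cv2) and the standard library are available. Lean on these libraries where they do the work, as an engineer would, in place of code of your own. Each camera call takes 0.05 s, during which the arm holds its last target. There are 200 camera calls.

## Working session

There is one attempt and no reset: what is moved stays moved. The work goes in short steps, Python scripts to look and compute and a shell command to move; the robot and the scene stay as the last step left them, time stands still between calls to the robot, and variables do not carry over. Pictures are saved under pics/ and viewed, about 8 in all and at most 12, crops included, and the job is handed in when it is done.

```bash
ls; mkdir -p pics; python3 - <<'E'
from workcell import bot
import cv2,numpy as np
print(bot.read_state())
for n in ("scene","top"):
    c=bot.read_camera(n); cv2.imwrite(f"pics/{n}0.png",c["image"][:,:,::-1]); np.savez(f"{n}0.npz",**c)
    print(n,c["mtx"].tolist(),c["k1"],c["extrinsics"].round(4).tolist())
E
```

```text
pics
{'clock': 0.0, 'joint_positions': array([-1.11517938,  0.69000038, -0.19452516,  1.56635094,  0.15727997,
        0.90247834, -0.21508881]), 'joint_vel': array([-0.00165905,  0.00031261,  0.00121544,  0.00146796, -0.00025506,
        0.00020119, -0.0007238 ]), 'tau': array([ 2.44007651e-04, -5.39616859e+01, -1.26675591e+00, -1.58538204e+01,
        8.98971688e-03,  9.71181609e-03, -3.39178609e-05]), 'tool_pos': array([0.25565621, 0.56960912, 0.23047224]), 'tcp_rot': array([-1.40498402e-04,  2.09302943e-01,  9.77850411e-01, -9.12736950e-04]), 'ft_force': array([ 1.18329907, -0.22400011,  0.05993663]), 'wrist_torque': array([ 0.01008724, -0.06274935, -0.00148116]), 'finger_gap': 0.0852200671821053}
scene [[464.15803587762576, 0.0, 321.0721946632899], [0.0, 464.15803587762576, 196.82069984915194], [0.0, 0.0, 1.0]] -0.11727948406362054 [[0.7906, 0.3156, -0.5247, -0.2349], [-0.6119, 0.3761, -0.6958, -1.0223], [-0.0222, 0.8712, 0.4904, 0.9065], [0.0, 0.0, 0.0, 1.0]]
top [[437.78780444870654, 0.0, 328.7327052319691], [0.0, 437.78780444870654, 199.6965613087615], [0.0, 0.0, 1.0]] -0.11105317386176909 [[-0.2316, 0.7661, -0.5996, -0.5847], [-0.9728, -0.1894, 0.1337, 0.2594], [-0.0112, 0.6142, 0.7891, 1.6246], [0.0, 0.0, 0.0, 1.0]]
```

View pics/scene0.png

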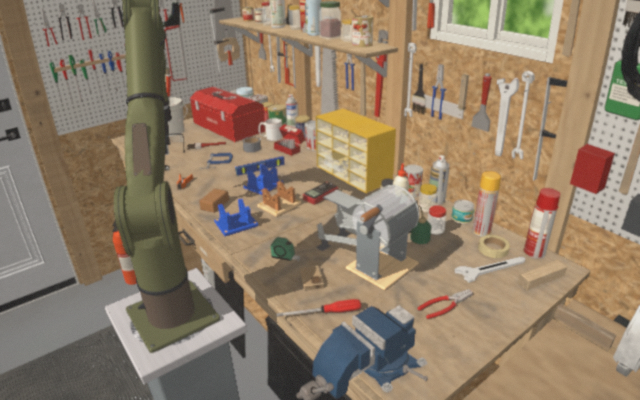

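View pics/top0.png

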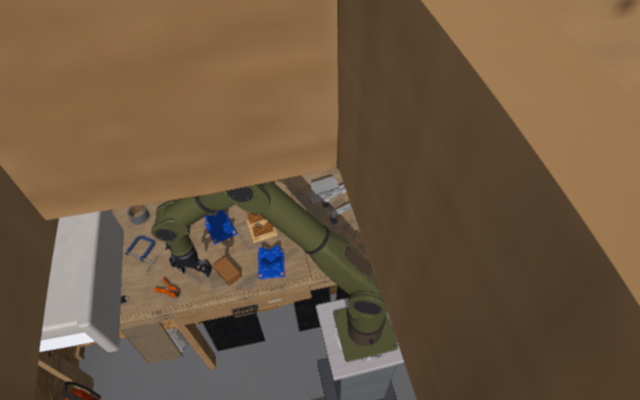

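The scene view shows the feeder with its drum at about (395,212), its chute running left to (335,235), and the crank and post at (368,240). The candidates for the vee rests are the wooden one at (278,200) and blue look-alikes at (262,175) and (236,218). I choose the wooden one and will check it in a crop.

```bash
python3 - <<'E'
import cv2
im=cv2.imread("pics/scene0.png")
cv2.imwrite("pics/crop1.png",cv2.resize(im[150:300,225:435],None,fx=3.8,fy=3.8,interpolation=cv2.INTER_CUBIC))
E
```

```text
(no output)
```

View pics/crop1.png

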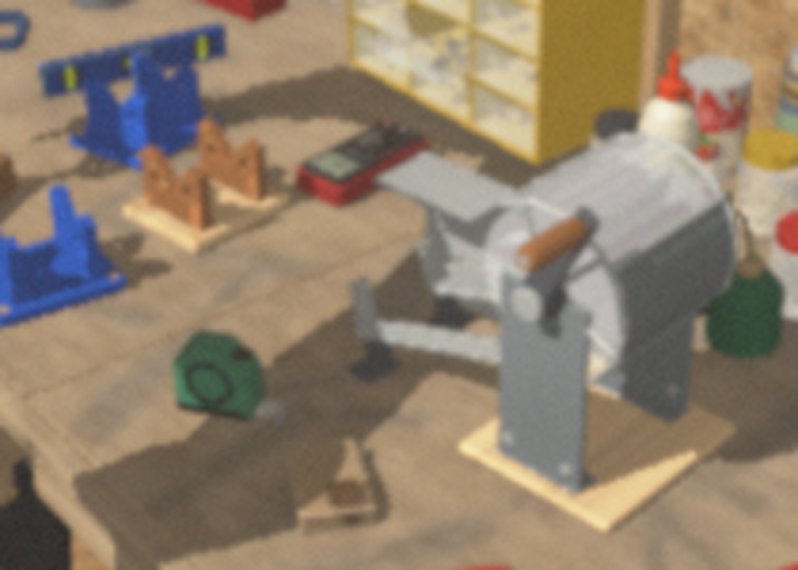

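The crop confirms the choice. The wooden vee rests are at scene (278,196), with the plates at about (271,198) and (286,191). The handle is at (370,214), the guard's front corners at (324,197) and (351,207), and the near chute stop at (320,224). Next I fit the poses.

```bash
cat > h.py <<'E'
import numpy as np, cv2
from scipy.optimize import least_squares
from scipy.spatial.transform import Rotation as R
def proj(c,P):
    T=np.linalg.inv(c["extrinsics"]); p=np.atleast_2d(P)@T[:3,:3].T+T[:3,3]
    s=np.c_[p[:,0]/-p[:,2],-p[:,1]/-p[:,2]]; s=s*(1+float(c["k1"])*(s**2).sum(1,keepdims=True))
    return s@c["mtx"][:2,:2].T+c["mtx"][:2,2]
def place(x,P):  # x,y,yaw
    P=np.asarray(P,float); return P@R.from_euler('z',x[2]).as_matrix().T+[x[0],x[1],0]
def handle(q): return np.array([-.122,.095*np.sin(q-.524),.18+.095*np.cos(q-.524)])
E
python3 - <<'E'
from h import *
c=dict(np.load("scene0.npz"))
cr=lambda L:np.array(L)/3.8+[225,150]
obs=cr([(375,178),(478,218),(425,152),(530,195),(360,282),(553,243),(522,261)])
def F(x):
    h=handle(x[3]); P=np.vstack([[(.008,.262,.143),(.008,.152,.143),(.08,.262,.143),(.08,.152,.143),(-.044,.218,.082)],h,h-[.03,0,0]])
    return proj(c,place(x,P))-obs
best=min((least_squares(lambda x:np.r_[F(x).ravel(),(x[3])/.05],[.6,-.1,y0,0],loss='soft_l1') for y0 in np.arange(-3,3,.5)),key=lambda r:r.cost)
print(best.x,best.cost);print(F(best.x).round(1))
P=[(-.038,.0295,.08),(-.038,-.0295,.08),(.038,.0295,.08),(.038,-.0295,.08),(-.038,0,.05),(.038,0,.05)]
ob=cr([(152,150),(207,178),(208,122),(262,150),(180,185),(234,155)])
G=lambda x:proj(c,place(x,P))-ob
b=min((least_squares(lambda x:G(x).ravel(),[.6,.3,y0]) for y0 in np.arange(-3,3,.5)),key=lambda r:r.cost)
print(b.x,b.cost);print(G(b.x).round(1))
np.save("fit.npy",np.r_[best.x,b.x])
from workcell import bot
w=bot.read_camera("wrist");cv2.imwrite("pics/w0.png",w["image"][:,:,::-1]);np.savez("w0.npz",**w)
f=place(b.x,[(0,0,.068)]);print("vee in wrist",proj(w,f)); print(w["extrinsics"].round(3).tolist(),w["mtx"].tolist(),w["k1"])
for n,p in dict(handle=handle(best.x[3]),handle_end=handle(1.15),rest=(0,.207,.058),axis=(0,0,.18),tape0=(0,0,0)).items(): print(n,place(best.x,[p]))
for n,(u,v) in dict(tape=(220,400),meter=(365,180),tri=(345,500)).items():
    pass
E
```

```text
[ 0.61074973 -0.20791067  0.12303892  0.02811444] 7.249601357303714
[[-0.1  0.4]
 [-2.9  1.4]
 [ 1.5 -0.3]
 [-1.8 -0.7]
 [ 2.5 -0.6]
 [-0.3  0.3]
 [ 0.5 -0. ]]
[0.56638598 0.29937616 0.22984961] 11.093372788373586
[[ 1.7  1. ]
 [-1.4 -1.7]
 [ 0.9  0.8]
 [-2.  -2.2]
 [ 0.6  1.1]
 [ 0.2  1.2]]
vee in wrist [[243.91665084 440.86768424]]
[[0.409, -0.879, -0.246, 0.192], [0.913, 0.393, 0.113, 0.597], [-0.002, -0.27, 0.963, 0.372], [0.0, 0.0, 0.0, 1.0]] [[291.27187647579876, 0.0, 322.5272420456467], [0.0, 291.27187647579876, 198.36248288049893], [0.0, 0.0, 1.0]] -0.05096316185663222
handle [[ 0.4952196  -0.26774387  0.26355703]]
handle_end [[ 0.48284078 -0.1676431   0.25698587]]
rest [[ 0.58534488 -0.00247553  0.058     ]]
axis [[ 0.61074973 -0.20791067  0.18      ]]
tape0 [[ 0.61074973 -0.20791067  0.        ]]
```

```bash
python3 -m creep '[[[0,0,0.045,0.019,-0.039,0.02,0],[0,0,0.045,0.019,-0.039,0.02,0],[0,0,0.045,0.019,-0.039,0.02,0],[0,0,0.045,0.019,-0.039,0.02,0],[0,0,0.045,0.019,-0.039,0.02,0],[0,0,0.045,0.019,-0.039,0.02,0],[0,0,0.045,0.019,-0.039,0.02,0],[0,0,0.045,0.019,-0.039,0.015,0],[0,0,0.045,0.019,-0.039,0.015,0],[0,0,0.045,0.019,-0.039,0.015,0],[0,0,0.045,0.019,-0.039,0.01,0],[0,0,0.045,0.019,-0.039,0.0,0]]]'
python3 - <<'E'
from h import *
from workcell import bot
w=bot.read_camera("wrist");cv2.imwrite("pics/w1.png",w["image"][:,:,::-1]);np.savez("w1.npz",**w)
x=np.load("fit.npy")
print(proj(w,place(x[4:],[(0,0,.068)])),proj(w,place(x,[handle(x[3]),(0,.207,.058)])))
E
```

```text
clock: 1.35
tool_pos: [0.4821, 0.0864, 0.4294]
tcp_rot: [-0.0, -0.077, 0.997, -0.004]
ft_force: [1.3, 0.9, -0.3]
finger_gap: 0.0852
[[431.82489744 222.42443313]] [[ 13.17709213 148.24542023]
 [268.63795294 205.956044  ]]
```

View pics/w1.png

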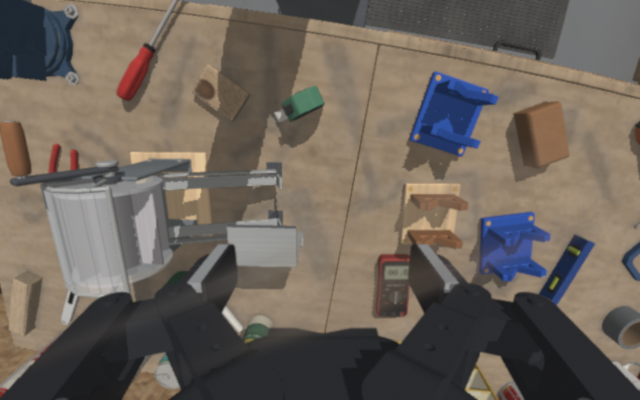

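This wrist view shows the handle sleeve at (14,148), where the fit predicts (13,148). The guard is at (262,245), the stops at (277,175) and (277,216), and the wooden vees at (437,202) and (435,238). I crop it to refine the fit.

```bash
python3 - <<'E'
import cv2,numpy as np
im=cv2.imread("pics/w1.png")
a=cv2.resize(im[150:280,160:310],None,fx=4,fy=4,interpolation=cv2.INTER_CUBIC)
b=cv2.resize(im[165:265,395:480],None,fx=5.2,fy=5.2,interpolation=cv2.INTER_CUBIC)[:520]
o=np.zeros((520,800,3),'u1');o[:,:]=0
b=cv2.resize(im[175:255,395:475],None,fx=2.5,fy=2.5,interpolation=cv2.INTER_CUBIC)
o[:520,:600]=a;o[:200,600:800]=b
cv2.imwrite("pics/crop2.png",o)
E
```

```text
(no output)
```

View pics/crop2.png

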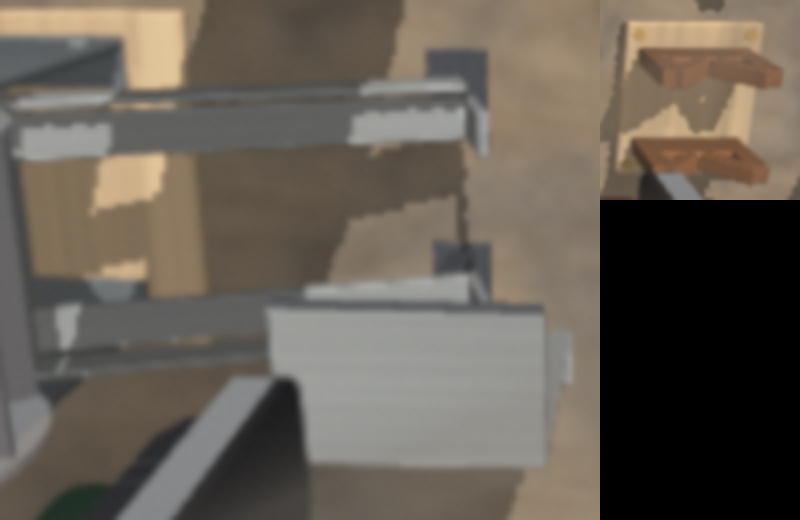

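```bash
python3 -m creep '[[[0,0,0,0.005,0.036,-0.03,0],[0,0,0,0.005,0.036,-0.03,0],[0,0,0,0.005,0.036,-0.03,0],[0,0,0,0.005,0.036,-0.03,0],[0,0,0,0.005,0.036,-0.03,0],[0,0,0,0.005,0.036,-0.03,0],[0,0,0,0,0,0,0]]]'
python3 - <<'E'
from h import *
from workcell import bot
w=bot.read_camera("wrist");np.savez("w2.npz",**w)
x=np.load("fit.npy")
u=proj(w,place(x[4:],[(0,0,.068)]))[0];print(u)
u0=np.clip(u-[100,75],0,[440,250]).astype(int);print(u0)
cv2.imwrite("pics/crop3.png",cv2.resize(w["image"][u0[1]:u0[1]+150,u0[0]:u0[0]+200,::-1],None,fx=4,fy=4,interpolation=cv2.INTER_CUBIC))
E
```

```text
clock: 2.1
tool_pos: [0.5168, 0.2926, 0.2404]
tcp_rot: [0.001, -0.061, 0.998, -0.01]
ft_force: [-1.2, 1.2, 0.5]
finger_gap: 0.0855
[326.84977673 224.84945312]
[226 149]
```

View pics/crop3.png

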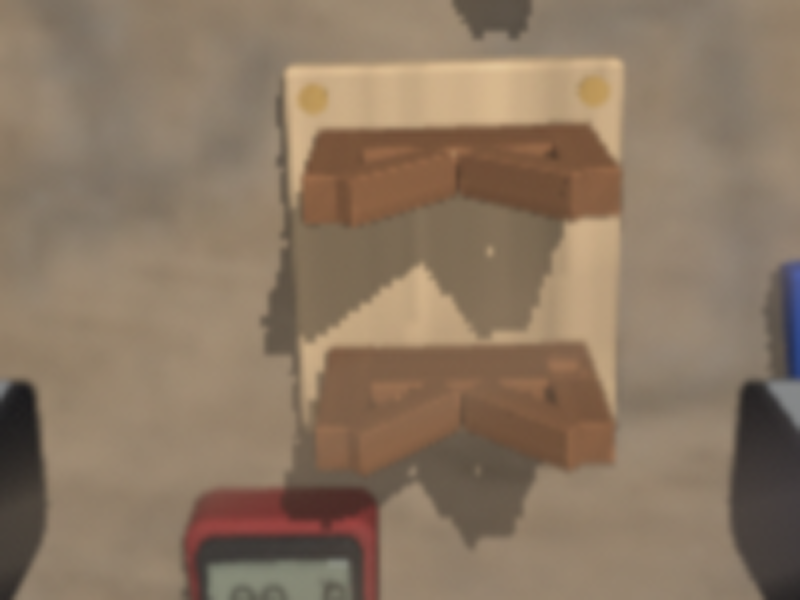

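```bash
python3 - <<'E'
from h import *
c=dict(np.load("scene0.npz"));w1=dict(np.load("w1.npz"));w2=dict(np.load("w2.npz"));x0=np.load("fit.npy")
m=lambda a,b,z:(a,b,z)
P=[(-.045,0,.05),(-.031,0,.05),(-.045,-.0295,.08),(-.031,-.0295,.08),(-.045,.0295,.08),(-.031,.0295,.08),(.031,0,.05),(.045,0,.05),(.031,-.0295,.08),(.045,-.0295,.08),(.031,.0295,.08),(.045,.0295,.08)]
ob=np.array([(455,147),(460,192),(345,180),(350,226),(570,180),(570,215),(463,385),(463,430),(360,430),(362,473),(568,422),(570,467)])/4+[226,149]
G=lambda x:proj(w2,place(x,P))-ob
b=least_squares(lambda x:G(x).ravel(),x0[4:]);print("vee",b.x);print(G(b.x).round(1).tolist())
cr=lambda L:np.array(L)/3.8+[225,150]
obs=cr([(375,178),(478,218),(425,152),(530,195),(360,282),(553,243),(522,261)])
ow=np.array([(227,225.75),(296.2,225.8),(296.2,266.5),(276.3,184.2),(277.5,218.8),(14,148)])
def F(x):
    h=handle(x[3]); A=np.vstack([[(.008,.262,.143),(.008,.152,.143),(.08,.262,.143),(.08,.152,.143),(-.044,.218,.082)],h,h-[.03,0,0]])
    B=np.vstack([[(.008,.152,.144),(.008,.262,.144),(.08,.262,.144),(-.034,.215,.042),(.034,.215,.042)],h])
    return np.r_[proj(c,place(x,A))-obs,proj(w1,place(x,B))-ow]
f=least_squares(lambda x:np.r_[F(x).ravel(),x[3]/.05],x0[:4],loss='soft_l1');print("feeder",f.x);print(F(f.x).round(1).tolist())
np.save("fit.npy",np.r_[f.x,b.x])
for n,p in dict(h0=handle(f.x[3]),h3=handle(.4),h6=handle(.8),h1=handle(1.2),rest=(0,.207,.058)).items(): print(n,place(f.x,[p]).round(4))
E
```

```text
vee [0.56725758 0.31617826 0.1630587 ]
[[-0.0, -0.1], [-1.0, 0.2], [0.9, -1.0], [0.3, 0.0], [-0.2, -2.8], [-0.2, 1.0], [-0.5, 0.1], [-0.3, -0.9], [0.5, 0.7], [0.6, 0.9], [0.2, 1.2], [-0.4, 1.0]]
feeder [ 0.6098298  -0.2040435   0.13552657  0.00746452]
[[-1.7, 0.4], [-4.3, 1.2], [-0.3, -0.4], [-3.4, -1.0], [1.1, -0.6], [-0.4, 0.5], [0.4, 0.2], [-0.6, -1.5], [-0.2, 0.2], [0.1, 0.6], [-0.3, 0.4], [-0.6, 0.2], [0.5, 0.3]]
h0 [[ 0.4953 -0.267   0.2626]]
h3 [[ 0.4905 -0.2322  0.2743]]
h6 [[ 0.4855 -0.1949  0.2714]]
h1 [[ 0.4809 -0.1616  0.2541]]
rest [[0.5819 0.0011 0.058 ]]
```

```bash
python3 - <<'E'
from h import *
c=dict(np.load("scene0.npz"));w1=dict(np.load("w1.npz"));w2=dict(np.load("w2.npz"));x=np.load("fit.npy")
P=[(-.031,-.0295,.08),(-.031,.0295,.08),(-.031,0,.05),(.045,.0295,.08),(-.045,-.035,.014),(-.045,.035,.014)]
for v in (x[4:],[.5664,.2994,.2298]):
  V=place(v,P); print(((proj(c,V)-[225,150])*3.8).round(0).tolist()); print(((proj(w1,V)-[395,175])*2.5+[600,0]).round(0).tolist()); print(((proj(w2,V)-[226,149])*4).round().tolist())
a=cv2.resize(cv2.imread("pics/scene0.png")[175:225,250:310],None,fx=10,fy=10,interpolation=cv2.INTER_CUBIC)
for i,p in enumerate(proj(c,place(x[4:],P))):
    cv2.circle(a,tuple(((p-[250,175])*10+5).astype(int)),4,(0,255,0),-1); cv2.putText(a,str(i),tuple(((p-[250,175])*10+8).astype(int)),0,.6,(255,0,0),2)
cv2.imwrite("pics/crop4.png",a)
E
```

```text
[[195.0, 162.0], [155.0, 143.0], [177.0, 179.0], [211.0, 117.0], [193.0, 227.0], [147.0, 204.0]]
[[683.0, 88.0], [765.0, 88.0], [709.0, 76.0], [752.0, 185.0], [650.0, 46.0], [737.0, 45.0]]
[[351.0, 226.0], [569.0, 219.0], [456.0, 193.0], [568.0, 471.0], [342.0, 125.0], [560.0, 117.0]]
[[207.0, 169.0], [164.0, 151.0], [187.0, 186.0], [216.0, 123.0], [205.0, 235.0], [155.0, 213.0]]
[[658.0, 86.0], [740.0, 81.0], [685.0, 71.0], [735.0, 178.0], [626.0, 45.0], [714.0, 38.0]]
[[283.0, 223.0], [500.0, 202.0], [393.0, 184.0], [521.0, 455.0], [283.0, 124.0], [499.0, 102.0]]
```

View pics/crop4.png

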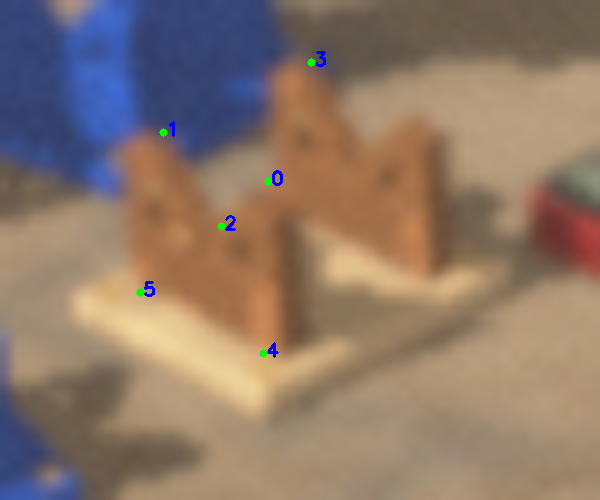

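The 10x scene crop shows the wrist-fit vee points landing on the wooden plates to within about 1 px, so that fit stands. Next is the crank.

```bash
python3 -m creep '[[[0,0,0,0,-0.03,0.04,0],[0,0,0,0,-0.03,0.04,0],[0,0,0,0,-0.03,0.04,0],[0,0,0,-0.003,-0.048,0.01,0],[0,0,0,-0.003,-0.048,0,0.2],[0,0,0,-0.003,-0.048,0,0.4],[0,0,0,-0.003,-0.048,0,0.4],[0,0,0,-0.003,-0.048,0,0.4],[0,0,0,-0.003,-0.048,0,0.4],[0,0,0,-0.003,-0.048,0,0.4],[0,0,0,-0.003,-0.048,0,0.4],[0,0,0,-0.003,-0.048,0,0.4]]]'
```

```text
clock: 3.35
tool_pos: [0.4812, -0.2465, 0.3866]
tcp_rot: [0.009, -0.055, 0.998, -0.016]
ft_force: [2.0, 0.2, 0.2]
finger_gap: 0.0514
```

```bash
python3 -m creep '[[[0.03,0.02,0,0.008,-0.017,0,0.4],[0,0,0,0,-0.002,-0.01,0.4],[0,0,0,0,0,-0.03,0.4],[0,0,0,0,0,-0.03,0.4],[0,0,0,0,0,-0.03,0.4],[0,0,0,0,0,-0.025,0.4],[0,0,0,0,0,-0.01,0.4],[0,0,0,0,0,0,0.4]]]'
```

```text
clock: 4.15
tool_pos: [0.4776, -0.2773, 0.2526]
tcp_rot: [0.001, -0.042, 0.999, -0.006]
ft_force: [-0.4, -1.1, 0.5]
finger_gap: 0.0514
```

```bash
python3 -m creep '[[[0,0,0,0.012,0.008,-0.006,0.4],[0,0,0,0,0.008,-0.002,0.4],[0,0,0,0,0.01,0.004,0.4],[0,0,0,-0.001,0.01,0.004,0.4],[0,0,0,-0.001,0.01,0.004,0.4],[0,0,0,-0.001,0.01,0.002,0.4],[0,0,0,-0.001,0.01,0.001,0.4],[0,0,0,-0.001,0.01,0,0.4]]]'
```

```text
clock: 4.95
tool_pos: [0.4858, -0.2033, 0.2668]
tcp_rot: [0.005, -0.039, 0.999, -0.014]
ft_force: [-1.9, -4.1, 0.3]
finger_gap: 0.051
```

```bash
python3 -m creep '[[[0,0,0,0,0.002,-0.013,0.4],[0,0,0,-0.001,0.008,-0.006,0.4],[0,0,0,-0.001,0.008,-0.003,0.4],[0,0,0,-0.001,0.008,-0.004,0.4],[0,0,0,0,0,0,0.4]]]'
```

```text
clock: 5.45
tool_pos: [0.4827, -0.1711, 0.2411]
tcp_rot: [0.006, -0.041, 0.999, -0.013]
ft_force: [-1.0, -0.3, -0.6]
finger_gap: 0.0515
```

```bash
python3 -m creep '[[[0,0,0,-0.001,0.006,-0.003,0.4],[0,0,0,-0.001,0.006,-0.003,0.4],[0,0,0,-0.001,0.006,-0.002,0.4],[0,0,0,-0.001,0.004,-0.002,0.4],[0,0,0,0,0,0,0.4],[0,0,0,0,0,0,0.4]]]'
python3 - <<'E'
from h import *
from workcell import bot
w=bot.read_camera("scene");np.savez("s1.npz",**w)
cv2.imwrite("pics/s1.png",cv2.resize(w["image"][170:270,290:430,::-1],None,fx=5.5,fy=5.5,interpolation=cv2.INTER_CUBIC))
print(bot.read_state()["tool_pos"])
E
```

```text
clock: 6.05
tool_pos: [0.4794, -0.1464, 0.2306]
tcp_rot: [0.007, -0.042, 0.999, -0.013]
ft_force: [0.6, -3.5, -0.3]
finger_gap: 0.0512
[ 0.4794227  -0.14647292  0.23060313]
```

View pics/s1.png

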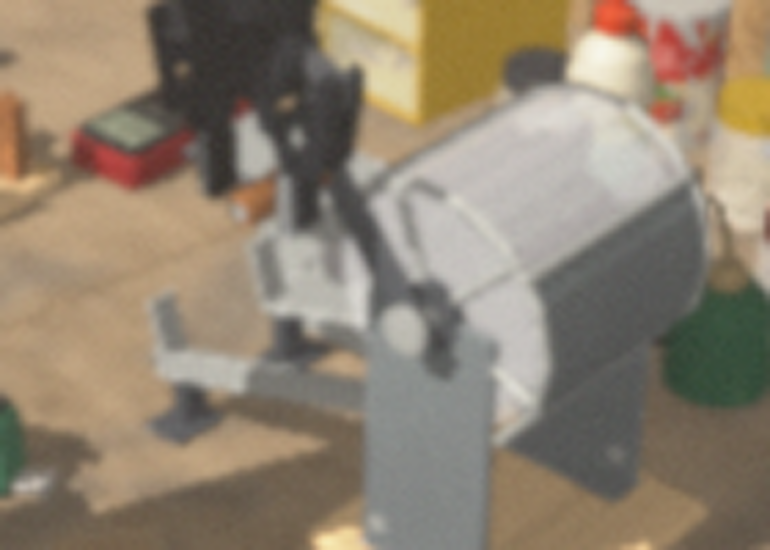

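```bash
python3 -m creep '[[[0,0,0,0,0,0,0.4],[0,0,0,0,0,0,0.4],[0,0,0,0,0,0,0.4],[0,0,0,0,0,0,0.4]]]'
python3 - <<'E'
from h import *
from workcell import bot
w=bot.read_camera("scene");a=w["image"].astype(int);b=np.load("s1.npz")["image"].astype(int)
x=np.load("fit.npy")
for q in (1.0,1.1,1.2,1.3): print(q,proj(w,place(x,[handle(q)-[.03,0,0]])))
u=proj(w,place(x,[(-.055,.207,.058),(.055,.207,.058)]));print(u)
d=np.abs(a-b).sum(2);ys,xs=np.where(d>120);print(len(ys),(xs.min(),xs.max(),ys.min(),ys.max()) if len(ys) else 0)
print(d[205:240,315:345].mean(),d.mean())
E
```

```text
clock: 6.5
tool_pos: [0.4795, -0.1465, 0.2307]
tcp_rot: [0.007, -0.041, 0.999, -0.012]
ft_force: [-0.6, -2.3, -1.0]
finger_gap: 0.0508
1.0 [[337.23520186 206.36353447]]
1.1 [[335.03738402 206.83613579]]
1.2 [[333.00473981 207.61688048]]
1.3 [[331.15475664 208.69259522]]
[[321.04486064 232.32589204]
 [343.52786197 219.1612255 ]]
123 (np.int64(320), np.int64(352), np.int64(216), np.int64(236))
29.482857142857142 4.732203125
```

The second scene frame changes only in (320-352, 216-236), which is exactly where a resting bar should appear, so a bar has arrived. I back off the handle and compute the tilted approach.

```bash
python3 -m creep '[[[0,0,0,0,-0.007,0.01,0.4],[0,0,0,0,0,0.04,0.2],[0,0,0,0,0,0.045,0],[0,0,0,0,0,0.045,0],[0,0,0,0,0.02,0.02,0]]]'
cat >> h.py <<'E'
def delta(frame,grasp,tilt=35,back=0.,yawadd=0.):
    """world turn (rotvec) and shift from present TCP pose to: grasp point (in frame), tilted, backed off along tool"""
    from workcell import bot
    s=bot.read_state(); q=s["tcp_rot"]; Rn=R.from_quat(np.r_[q[1:],q[0]])
    Rf=R.from_euler('z',frame[2]+yawadd)*R.from_euler('y',-tilt,degrees=True)*R.from_matrix([[-1,0,0],[0,1,0],[0,0,-1]])
    z=Rf.as_matrix()[:,2]; p=place(frame,[grasp])[0]+z*(.019-back)
    print("at",s["tool_pos"].round(4),"tgt",p.round(4),"shift",(p-s["tool_pos"]).round(4),"turn",(Rf*Rn.inv()).as_rotvec().round(3),"axis",z.round(3),"F",s["ft_force"].round(1),"gap",round(s["finger_gap"],4))
    return p,Rf
E
python3 -c "
from h import *
x=np.load('fit.npy'); delta(x[:3],(-.007,.207,.058),35,.15)"
```

```text
clock: 7.05
tool_pos: [0.4766, -0.1342, 0.3962]
tcp_rot: [0.004, -0.04, 0.999, -0.01]
ft_force: [-0.4, 0.5, -1.2]
finger_gap: 0.0852
at [ 0.4766 -0.1342  0.3962] tgt [ 0.5005 -0.01    0.1653] shift [ 0.0239  0.1242 -0.2309] turn [ 0.085 -0.598  0.06 ] axis [ 0.568  0.077 -0.819] F [-0.4  0.5 -1.2] gap 0.0852
```

```bash
python3 -m creep '[[[0.014,-0.1,0.01,0.004,0.022,0,0],[0.014,-0.1,0.01,0.004,0.022,0,0],[0.014,-0.1,0.01,0.004,0.022,-0.01,0],[0.014,-0.1,0.01,0.004,0.022,-0.02,0],[0.014,-0.1,0.01,0.004,0.022,-0.02,0],[0.014,-0.1,0.01,0.004,0.014,-0.03,0],[0,0,0,0,0,-0.04,0],[0,0,0,0,0,-0.03,0],[0,0,0,0,0,-0.02,0],[0,0,0,0,0,0,0]]]'
python3 - <<'E'
from h import *
x=np.load('fit.npy'); delta(x[:3],(-.007,.207,.058),35,.15)
from workcell import bot
w=bot.read_camera("wrist");np.savez("w3.npz",**w)
print(proj(w,place(x,[(-.055,.207,.058),(0,.207,.058),(.055,.207,.058)])).round(0))
cv2.imwrite("pics/w3.png",w["image"][:,:,::-1])
E
```

```text
clock: 8.05
tool_pos: [0.5006, -0.0325, 0.3072]
tcp_rot: [0.259, -0.059, 0.964, -0.004]
ft_force: [-0.2, -0.1, 0.8]
finger_gap: 0.0853
at [ 0.5006 -0.0325  0.3072] tgt [ 0.5005 -0.01    0.1653] shift [-1.000e-04  2.250e-02 -1.419e-01] turn [ 0.048 -0.084  0.025] axis [ 0.568  0.077 -0.819] F [-0.2 -0.1  0.8] gap 0.0853
[[350.  93.]
 [348. 132.]
 [347. 164.]]
```

View pics/w3.png

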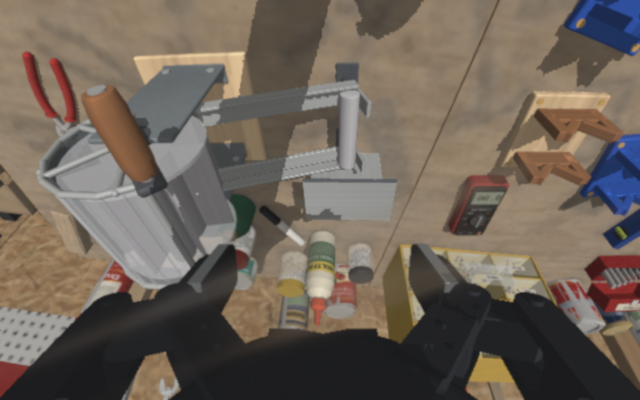

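The wrist view shows exactly one bar, lying at the stops from (348,92) to (347,168). The prediction was (350,93) to (347,164), so I go on to the standoff.

```bash
python3 -m creep '[[[0.016,-0.028,0.008,0,0.008,-0.03,0],[0.016,-0.028,0.008,0,0.008,-0.04,0],[0.016,-0.028,0.008,0,0.008,-0.04,0],[0,0,0,0,0,-0.03,0],[0,0,0,0,0,-0.01,0],[0,0,0,0,0,0,0]]]'
python3 -c "
from h import *
x=np.load('fit.npy'); delta(x[:3],(-.007,.207,.058),35,.15); delta(x[:3],(-.007,.207,.058),35,.05)"
```

```text
clock: 8.7
tool_pos: [0.4733, -0.0439, 0.2324]
tcp_rot: [0.214, -0.06, 0.975, -0.025]
ft_force: [-1.0, 0.3, -0.2]
finger_gap: 0.0855
at [ 0.4733 -0.0439  0.2324] tgt [ 0.5005 -0.01    0.1653] shift [ 0.0271  0.0338 -0.0671] turn [ 0.095 -0.171  0.036] axis [ 0.568  0.077 -0.819] F [-1.   0.3 -0.2] gap 0.0855
at [ 0.4733 -0.0439  0.2324] tgt [ 0.5573 -0.0023  0.0834] shift [ 0.084   0.0416 -0.149 ] turn [ 0.095 -0.171  0.036] axis [ 0.568  0.077 -0.819] F [-1.   0.3 -0.2] gap 0.0855
```

```bash
python3 -m creep '[[[0.05,-0.085,0.018,0.014,0.017,0,0],[0.05,-0.085,0.018,0.014,0.017,0,0],[0,0,0,0,0,0,0]]]'
python3 -c "
from h import *
from workcell import bot
print(bot.read_state()['joint_positions'].round(2))
x=np.load('fit.npy'); delta(x[:3],(-.007,.207,.058),35,.15)"
```

```text
clock: 9.0
tool_pos: [0.4999, -0.0167, 0.2333]
tcp_rot: [0.293, -0.062, 0.954, 0.013]
ft_force: [0.4, 0.1, -0.2]
finger_gap: 0.0857
[ 0.53  0.56 -0.86  2.48  2.26  0.56 -0.62]
at [ 0.4999 -0.0167  0.2333] tgt [ 0.5005 -0.01    0.1653] shift [ 0.0006  0.0067 -0.068 ] turn [ 0.014 -0.015  0.01 ] axis [ 0.568  0.077 -0.819] F [ 0.4  0.1 -0.2] gap 0.0857
```

```bash
python3 -m creep '[[[0,0,0,0.012,0.003,-0.03,0],[0,0,0,0.012,0.003,-0.03,0],[0,0,0,0.012,0.003,-0.03,0],[0,0,0,0,0,0,0]]]'
python3 -c "
from h import *
from workcell import bot
print(bot.read_state()['joint_positions'].round(2))
x=np.load('fit.npy'); delta(x[:3],(-.007,.207,.058),35,.08)"
```

```text
clock: 9.4
tool_pos: [0.5368, -0.0173, 0.141]
tcp_rot: [0.287, -0.061, 0.956, -0.002]
ft_force: [-0.4, 0.1, 1.1]
finger_gap: 0.0857
[ 0.43  0.84 -0.82  2.46  2.36  0.83 -0.66]
at [ 0.5368 -0.0173  0.141 ] tgt [ 0.5403 -0.0046  0.108 ] shift [ 0.0035  0.0127 -0.033 ] turn [ 0.043 -0.025  0.02 ] axis [ 0.568  0.077 -0.819] F [-0.4  0.1  1.1] gap 0.0857
```

```bash
python3 -m creep '[[[0.022,-0.013,0.01,0.001,0.007,-0.01,0],[0.022,-0.013,0.01,0.002,0.007,-0.015,0],[0,0,0,0.001,0.002,-0.008,0],[0,0,0,0,0,0,0]]]'
python3 -c "
from h import *
from workcell import bot
print(bot.read_state()['joint_positions'].round(2))
x=np.load('fit.npy'); delta(x[:3],(-.007,.207,.058),35,.0)"
```

```text
clock: 9.8
tool_pos: [0.5405, -0.0074, 0.1108]
tcp_rot: [0.297, -0.068, 0.952, 0.01]
ft_force: [0.4, -0.5, 0.2]
finger_gap: 0.085
[ 0.43  0.95 -0.84  2.48  2.45  0.94 -0.7 ]
at [ 0.5405 -0.0074  0.1108] tgt [0.5857 0.0016 0.0424] shift [ 0.0452  0.009  -0.0684] turn [ 0.023 -0.004 -0.   ] axis [ 0.568  0.077 -0.819] F [ 0.4 -0.5  0.2] gap 0.085
```

```bash
python3 -m creep '[[[0.01,-0.002,0,0.011,0.003,-0.017,0],[0.01,-0.002,0,0.012,0.003,-0.018,0],[0.005,0,0,0.011,0.003,-0.017,0],[0,0,0,0.006,0.001,-0.01,0],[0,0,0,0,0,0,0]]]'
python3 -c "
from h import *
from workcell import bot
print(bot.read_state()['joint_positions'].round(2))
x=np.load('fit.npy'); delta(x[:3],(-.007,.207,.058),35,.0)"
```

```text
clock: 10.3
tool_pos: [0.5835, -0.0019, 0.0546]
tcp_rot: [0.301, -0.068, 0.951, 0.013]
ft_force: [-0.6, 0.2, 0.2]
finger_gap: 0.0851
[ 0.41  1.09 -0.79  2.36  2.52  0.96 -0.66]
at [ 0.5835 -0.0019  0.0546] tgt [0.5857 0.0016 0.0424] shift [ 0.0023  0.0035 -0.0122] turn [ 0.016  0.004 -0.002] axis [ 0.568  0.077 -0.819] F [-0.6  0.2  0.2] gap 0.0851
```

```bash
python3 -m creep '[[[0.01,0,0,0.002,0.003,-0.007,0],[0.006,0,0,0.001,0.001,-0.005,0],[0,0,0,0,0,0,0.3],[0,0,0,0,0,0,0.5],[0,0,0,0,0,0,0.6],[0,0,0,0,0,0,0.7],[0,0,0,0,0,0,0.8],[0,0,0,0,0,0,0.8]]]'
python3 - <<'E'
from h import *
from workcell import bot
x=np.load('fit.npy'); delta(x[:3],(-.007,.207,.058),35,.0)
w=bot.read_camera("wrist");np.savez("w4.npz",**w)
cv2.imwrite("pics/w4.png",w["image"][:,:,::-1])
E
```

```text
clock: 11.1
tool_pos: [0.5871, 0.0013, 0.0461]
tcp_rot: [0.304, -0.065, 0.95, 0.019]
ft_force: [0.6, 0.4, -0.3]
finger_gap: 0.0231
at [0.5871 0.0013 0.0461] tgt [0.5857 0.0016 0.0424] shift [-0.0014  0.0003 -0.0037] turn [ 0.002  0.008 -0.001] axis [ 0.568  0.077 -0.819] F [ 0.6  0.4 -0.3] gap 0.0231
```

View pics/w4.png

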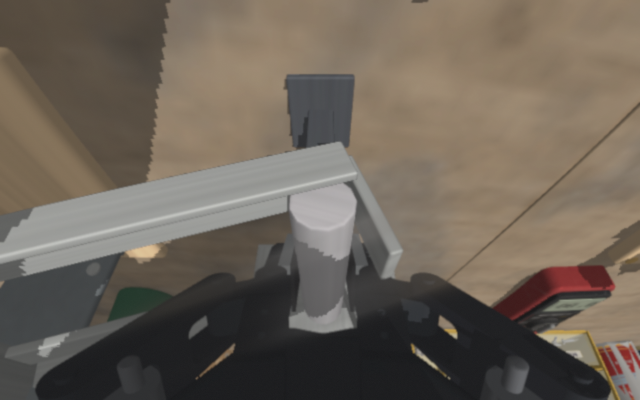

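The bar's near end is at (322,205) and the pads close on it symmetrically, with the gap at 23 mm. I measure the bar's position in the hand, then lift a little to check the hold.

```bash
python3 - <<'E'
from h import *
w=dict(np.load("w4.npz"));x=np.load('fit.npy')
for a in (-.06,-.055,-.05): print(a,proj(w,place(x,[(a,.207,.058),(a,.207,.0705),(a,.207,.0455)])).round(0).tolist())
E
python3 -m creep '[[[0,0,0,0,0,0.01,0.8],[0,0,0,0,0,0.02,0.8],[0,0,0,0,0,0.02,0.8],[0,0,0,0,0,0,0.8]]]'
python3 -c "
from h import *
x=np.load('fit.npy'); delta(x[:3],(-.007,.207,.058),35,.0)"
```

```text
-0.06 [[325.0, 190.0], [326.0, 221.0], [325.0, 164.0]]
-0.055 [[325.0, 199.0], [325.0, 230.0], [325.0, 174.0]]
-0.05 [[325.0, 208.0], [325.0, 238.0], [325.0, 182.0]]
clock: 11.55
tool_pos: [0.5837, 0.0029, 0.0972]
tcp_rot: [0.301, -0.067, 0.951, 0.021]
ft_force: [1.0, -0.4, -2.0]
finger_gap: 0.0233
at [0.5837 0.0029 0.0972] tgt [0.5857 0.0016 0.0424] shift [ 0.002  -0.0014 -0.0547] turn [-0.001  0.001 -0.005] axis [ 0.568  0.077 -0.819] F [ 1.  -0.4 -2. ] gap 0.0233
```

```bash
python3 -m creep '[[[0,0,0,-0.02,0.005,0.004,0.8],[0,0,0,-0.02,0.01,0.0,0.8],[0,0,0,-0.02,0.02,0.0,0.8],[0,0,0,-0.01,0.03,0.0,0.8],[0,0,0,0,0.03,0,0.8],[0,0,0,0,0,0,0.8]]]'
python3 -c "
from h import *
from workcell import bot
print(bot.read_state()['joint_positions'].round(2))
x=np.load('fit.npy'); delta(x[4:],(-.006,0,.072),35,.0)"
```

```text
clock: 12.15
tool_pos: [0.5133, 0.0997, 0.1011]
tcp_rot: [0.3, -0.064, 0.952, 0.021]
ft_force: [0.4, 0.5, -1.4]
finger_gap: 0.0231
[ 0.18  1.05 -1.    2.54  2.26  1.24 -0.84]
at [0.5133 0.0997 0.1011] tgt [0.5721 0.317  0.0564] shift [ 0.0588  0.2173 -0.0447] turn [-0.001  0.     0.028] axis [ 0.566  0.093 -0.819] F [ 0.4  0.5 -1.4] gap 0.0231
```

```bash
python3 -m creep '[[[0,0,0.005,0.012,0.02,0.02,0.8],[0,0,0.005,0.01,0.03,0.02,0.8],[0,0,0.005,0.01,0.035,0.015,0.8],[0,0,0.005,0.01,0.035,0,0.8],[0,0,0.005,0.01,0.035,0,0.8],[0,0,0,0.005,0.03,0,0.8],[0,0,0,0,0.015,0,0.8],[0,0,0,0,0,0,0.8]]]'
python3 - <<'E'
from h import *
from workcell import bot
print(bot.read_state()['joint_positions'].round(2))
x=np.load('fit.npy'); delta(x[4:],(-.006,0,.072),35,.0)
w=bot.read_camera("wrist");np.savez("w5.npz",**w)
cv2.imwrite("pics/w5.png",w["image"][:,:,::-1])
V=x[4:]
print(proj(w,place(V,[(-.045,-.0295,.08),(-.045,.0295,.08),(-.045,0,.05)])).round(0).tolist())
E
```

```text
clock: 12.95
tool_pos: [0.5653, 0.3005, 0.1518]
tcp_rot: [0.292, -0.079, 0.953, 0.021]
ft_force: [-0.6, -0.4, -2.0]
finger_gap: 0.0232
[-0.15  0.93 -1.    2.12  1.86  1.06 -0.6 ]
at [0.5653 0.3005 0.1518] tgt [0.5721 0.317  0.0564] shift [ 0.0068  0.0165 -0.0954] turn [ 0.008 -0.016  0.   ] axis [ 0.566  0.093 -0.819] F [-0.6 -0.4 -2. ] gap 0.0232
[[300.0, 111.0], [399.0, 111.0], [347.0, 85.0]]
```

View pics/w5.png

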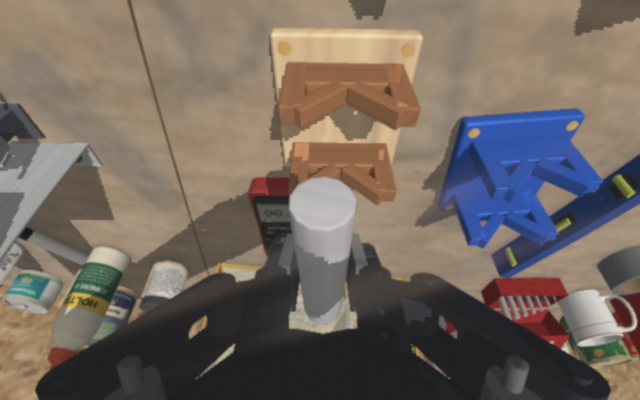

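The wrist view shows the bar held level, its end at (322,200). The near vee notch is at about (346,84), where (347,85) was predicted. Now I align and lower.

```bash
python3 -m creep '[[[0.008,-0.016,0,0.007,0.016,0,0.8],[0,0,0,0,0.002,-0.02,0.8],[0,0,0,0,0,-0.025,0.8],[0,0,0,0,0,-0.015,0.8],[0,0,0,0,0,0,0.8]]]'
python3 -c "
from h import *
x=np.load('fit.npy'); delta(x[4:],(-.006,0,.072),35,.0)"
```

```text
clock: 13.5
tool_pos: [0.5741, 0.3094, 0.0876]
tcp_rot: [0.3, -0.075, 0.951, 0.019]
ft_force: [-0.0, -0.2, -2.0]
finger_gap: 0.0233
at [0.5741 0.3094 0.0876] tgt [0.5721 0.317  0.0564] shift [-0.002   0.0075 -0.0312] turn [0.008 0.001 0.007] axis [ 0.566  0.093 -0.819] F [-0.  -0.2 -2. ] gap 0.0233
```

```bash
python3 -m creep '[[[0.008,0,0.007,-0.002,0.008,0.002,0.8],[0,0,0,0,0.001,0,0.8],[0,0,0,0,0.001,-0.008,0.8],[0,0,0,0,0.002,-0.008,0.8],[0,0,0,0,0,0,0.8]]]'
python3 -c "
from h import *
x=np.load('fit.npy'); delta(x[4:],(-.006,0,.072),35,.0)"
```

```text
clock: 14.0
tool_pos: [0.5733, 0.3219, 0.0753]
tcp_rot: [0.302, -0.077, 0.95, 0.025]
ft_force: [0.2, 0.8, -1.8]
finger_gap: 0.0232
at [0.5733 0.3219 0.0753] tgt [0.5721 0.317  0.0564] shift [-0.0012 -0.0049 -0.0188] turn [-0.002  0.005  0.001] axis [ 0.566  0.093 -0.819] F [ 0.2  0.8 -1.8] gap 0.0232
```

```bash
python3 -m creep '[[[0,0,0,-0.001,-0.004,0,0.8],[0,0,0,0,0,-0.006,0.8],[0,0,0,0,0,-0.005,0.8],[0,0,0,0,0,0,0.8]]]'
python3 -c "
from h import *
x=np.load('fit.npy'); delta(x[4:],(-.006,0,.072),35,.0)"
```

```text
clock: 14.4
tool_pos: [0.5723, 0.3173, 0.0634]
tcp_rot: [0.302, -0.077, 0.95, 0.025]
ft_force: [-0.2, 0.1, -0.3]
finger_gap: 0.0234
at [0.5723 0.3173 0.0634] tgt [0.5721 0.317  0.0564] shift [-0.0003 -0.0003 -0.007 ] turn [-0.002  0.005  0.001] axis [ 0.566  0.093 -0.819] F [-0.2  0.1 -0.3] gap 0.0234
```

```bash
python3 -m creep '[[[0,0,0,0,0,-0.003,0.8],[0,0,0,0,0,-0.002,0.8],[0,0,0,0,0,0,0.8]]]'; python3 -m creep '[[[0,0,0,0,0,-0.002,0.8],[0,0,0,0,0,0,0.8]]]'
```

```text
clock: 14.7
tool_pos: [0.5724, 0.3173, 0.0578]
tcp_rot: [0.302, -0.077, 0.95, 0.025]
ft_force: [0.1, -0.7, -1.4]
finger_gap: 0.0233
clock: 14.9
tool_pos: [0.5725, 0.3177, 0.0563]
tcp_rot: [0.303, -0.077, 0.95, 0.025]
ft_force: [-0.4, 0.2, -0.4]
finger_gap: 0.0232
```

```bash
python3 -m creep '[[[0,0,0,0,0,-0.0015,0.8],[0,0,0,0,0,0,0.8]]]'; python3 -m creep '[[[0,0,0,0,0,-0.0015,0.8],[0,0,0,0,0,0,0.8]]]'
```

```text
clock: 15.1
tool_pos: [0.5727, 0.3178, 0.0564]
tcp_rot: [0.304, -0.077, 0.949, 0.025]
ft_force: [0.6, -0.2, -1.8]
finger_gap: 0.0233
clock: 15.3
tool_pos: [0.5728, 0.3179, 0.0563]
tcp_rot: [0.305, -0.077, 0.949, 0.026]
ft_force: [-0.6, -0.1, -1.4]
finger_gap: 0.0235
```

```bash
python3 -m creep '[[[0,0,0,0,0,-0.004,0.8],[0,0,0,0,0,-0.001,0.8]]]'; python3 -m creep '[[[0,0,0,0,0,0,0.6],[0,0,0,0,0,0,0.55]]]'
```

```text
clock: 15.5
tool_pos: [0.573, 0.3181, 0.0562]
tcp_rot: [0.309, -0.077, 0.948, 0.026]
ft_force: [-2.5, -0.3, 0.8]
finger_gap: 0.0229
clock: 15.7
tool_pos: [0.5734, 0.3186, 0.0567]
tcp_rot: [0.309, -0.078, 0.947, 0.026]
ft_force: [0.8, -0.7, 0.4]
finger_gap: 0.0382
```

```bash
python3 -m creep '[[[0,0,0,0,-0.001,0,0.3],[0,0,0,0,0,0,0],[0,0,0,0,0,0,0],[0,0,0,-0.006,-0.001,0.008,0],[0,0,0,-0.012,-0.002,0.016,0],[0,0,0,-0.017,-0.003,0.025,0],[0,0,0,-0.017,-0.003,0.025,0],[0,0,0,-0.01,-0.003,0.03,0],[0,0,0,0,-0.003,0.03,0],[0,0,0,0,0,0.03,0],[0,0,0,0,0,0,0]]]'
python3 - <<'E'
from h import *
from workcell import bot
x=np.load('fit.npy')
w=bot.read_camera("wrist");np.savez("w6.npz",**w)
u=proj(w,place(x[4:],[(0,0,.068),(-.055,0,.068),(.055,0,.068),(-.055,0,.0805),(.055,0,.0805)]));print(u.round(1).tolist())
o=np.clip(u[0]-[100,75],0,[440,250]).astype(int)
a=cv2.resize(w["image"][o[1]:o[1]+150,o[0]:o[0]+200,::-1],None,fx=4,fy=4,interpolation=cv2.INTER_CUBIC)
for p in (u-o)*4: cv2.circle(a,tuple(p.astype(int)),3,(0,255,0),-1)
cv2.imwrite("pics/w6.png",a);print(o,bot.read_state()["joint_positions"].round(2))
E
```

```text
clock: 16.8
tool_pos: [0.5044, 0.3017, 0.2266]
tcp_rot: [0.308, -0.08, 0.948, 0.026]
ft_force: [-0.9, -0.0, 1.0]
finger_gap: 0.0855
[[326.6, 145.4], [327.6, 99.3], [325.8, 180.4], [327.7, 107.4], [325.9, 188.4]]
[226  70] [-0.17  0.77 -1.09  2.23  1.73  1.09 -0.66]
```

View pics/w6.png

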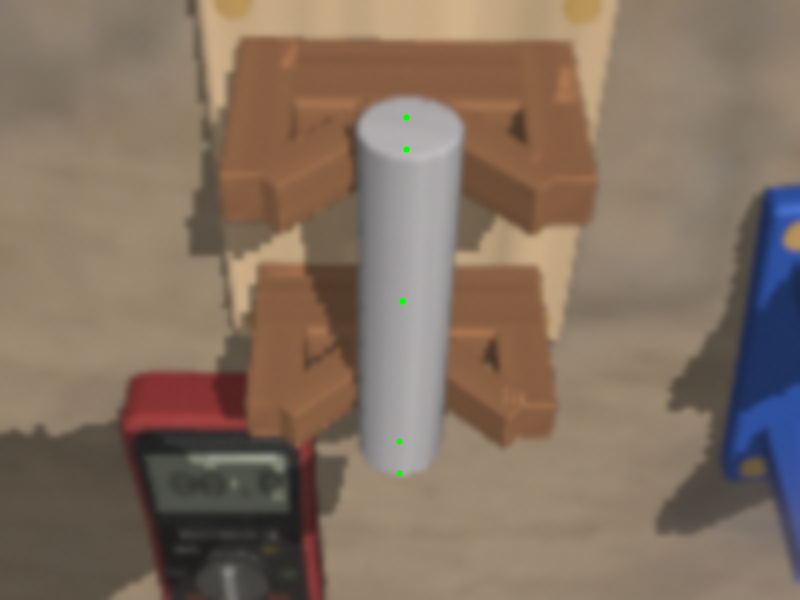

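```bash
python3 -c "
from workcell import bot
print(bot.hand_in())"
```

```text
the job is handed in; nothing more can be done
None
```

The job is handed in at about 17 s on the clock. I turned the crank to about 1.2 rad, and one bar rolled down to the stops. I gripped it tilted about 35°, lifted it and drew it out from under the guard. I then lowered it into the wooden vee rests until it touched and released it.

**Final checks:**
- **Bar in the vees:** The last wrist picture shows it lying in both vees, in line and about 3 mm or less from the predicted centre. The gripper was open and about 17 cm clear of it.
- **Second bar:** I did not look into the drum directly. I saw only one bar on the chute, and the crank stopped well short of the roughly 2.0 rad that would release the second.
- **Bystanders:** I did not measure them, but nothing looked pushed in the pictures.

**Readings that disagreed:**
- My first vee position from the scene camera was 17 mm off, because I picked rough pixels. I used the wrist-camera position instead.
- The gripper read 23 mm on a 25 mm bar.
- The wrist force showed no clear contact as the bar seated. I took seating from the tool no longer going down.
- Elbow joint 4 reached 2.54 rad of its 2.56 limit while I drew the bar out.

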